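# Load backlight bars onto the curing bed

## Task

Get the curing bed ready: wind the hand crank counter-clockwise until the lamp bridge is parked fully back against its stop (do not touch the lamp itself), then turn the lock collar clockwise to its locked mark, fully home. Then lay every backlight bar flat and straight along the bed, each centred on a rubber pad of its own (any pads), all with the black connector heads pointing towards the parked lamp, and leave the bottle, phone and screwdriver where they are.

Things in the scene. Friction and masses are not known exactly. Their poses are not given: they have to be found in the camera images.
- bed: Fixed curing bed: aluminium plate 330 x 300 x 10 mm; a 170 x 160 mm wing on its -y side, towards its near end, carries crank and collar. Place and yaw vary. Origin: centre of the 330 x 300 plate's underside, at bench height; x along pads and rails towards the lamp's parking end (away from the robot), z up. Rails 14 mm wide, tops 19 mm above the bench, along x at y = +-140 mm.
- lamp: White lamp bridge across the bed, 70 (x) x 296 (y) mm, underside 65 and top 98 mm above the bench, on legs on the rails. Slides along bed x, driven by the crank, 12.4 mm per rad. Origin: at bench height under its middle. At crank 0 it is over the middle of the pads (bed x -70 mm); parked it is at bed x +110 mm, at its stop. Do not touch it.
- crank (a joint): Angle of the hand crank about its upright axis, rad, growing counter-clockwise seen from above. 0: lamp over the pads; 14.5: hard stop, lamp parked. It starts between 0 and 1.5, so a little over two full turns are needed. It resists with about 0.1 N m, stays where it is left, and can be read while the handle is held.
- crank_axis (a point): Point on the crank's upright axis, 125 mm above the bench (the height of the middle of the handle); its axes are those of the bed. Below it is a white gearbox 75 x 66 mm, top 90 mm above the bench.
- crank_knob (a point): Middle of the crank's upright black round handle: 22 mm diameter, 42 mm tall, from 105 to 147 mm above the bench, 50 mm from the crank's axis. It spins freely on its pin. The crank arm under it is a steel bar with its top 103 mm above the bench. At the hard stop the handle lies on the -y side of the axis (in bed axes).
- collar (a joint): Angle of the lock collar about its upright axis, rad, growing clockwise seen from above. It starts open between 0 and 0.25; 1.5 is the locked mark, a hard stop. It resists with about 0.06 N m and stays where it is left.
- collar_wing (a point): Grip point of the lock collar, on its axis, 78 mm above the bench: a black wing 60 mm long (point y), 14 mm thick (point x), from 55 to 85 mm above the bench, on a dark disc of 60 mm diameter, at the bed's corner near the robot on its -y side. It turns with the collar. Open: wing across the bed (bed y); locked: along bed x, at two small red marks.
- pad0 (a point): Centre of the top of brown rubber pad 0 of four, counted from the bed's -y side; each 150 mm (along bed x) x 44 mm x 3 mm thick, tops 13 mm above the bench, 64 mm apart along bed y, with 20 mm gaps. A fixed steel fence 4 mm thick, its top 6 mm above the pads, stands in the middle of each gap. Its axes are those of the bed.
- pad1 (a point): Centre of the top of brown rubber pad 1 of four, counted from the bed's -y side; each 150 mm (along bed x) x 44 mm x 3 mm thick, tops 13 mm above the bench, 64 mm apart along bed y, with 20 mm gaps. A fixed steel fence 4 mm thick, its top 6 mm above the pads, stands in the middle of each gap. Its axes are those of the bed.
- pad2 (a point): Centre of the top of brown rubber pad 2 of four, counted from the bed's -y side; each 150 mm (along bed x) x 44 mm x 3 mm thick, tops 13 mm above the bench, 64 mm apart along bed y, with 20 mm gaps. A fixed steel fence 4 mm thick, its top 6 mm above the pads, stands in the middle of each gap. Its axes are those of the bed.
- pad3 (a point): Centre of the top of brown rubber pad 3 of four, counted from the bed's -y side; each 150 mm (along bed x) x 44 mm x 3 mm thick, tops 13 mm above the bench, 64 mm apart along bed y, with 20 mm gaps. A fixed steel fence 4 mm thick, its top 6 mm above the pads, stands in the middle of each gap. Its axes are those of the bed.
- bar0: A backlight bar, about 100 g, 120 mm long, 16 mm thick: aluminium strip 22 mm wide with small lights on top, and at its +x end a black connector head 26 mm long, 30 mm wide. Origin: middle of its length, half way up (8 mm above what it lies on); x points to the head. Three or four bars lie loose on the green mat at the bed's +y side, heads either way.
- bar0_head (a point): Centre of this bar's black connector head, 47 mm from the bar's origin along its x.
- bar1: A backlight bar, about 100 g, 120 mm long, 16 mm thick: aluminium strip 22 mm wide with small lights on top, and at its +x end a black connector head 26 mm long, 30 mm wide. Origin: middle of its length, half way up (8 mm above what it lies on); x points to the head. Three or four bars lie loose on the green mat at the bed's +y side, heads either way.
- bar1_head (a point): Centre of this bar's black connector head, 47 mm from the bar's origin along its x.
- bar2: A backlight bar, about 100 g, 120 mm long, 16 mm thick: aluminium strip 22 mm wide with small lights on top, and at its +x end a black connector head 26 mm long, 30 mm wide. Origin: middle of its length, half way up (8 mm above what it lies on); x points to the head. Three or four bars lie loose on the green mat at the bed's +y side, heads either way.
- bar2_head (a point): Centre of this bar's black connector head, 47 mm from the bar's origin along its x.
- bar3: A backlight bar, about 100 g, 120 mm long, 16 mm thick: aluminium strip 22 mm wide with small lights on top, and at its +x end a black connector head 26 mm long, 30 mm wide. Origin: middle of its length, half way up (8 mm above what it lies on); x points to the head. Three or four bars lie loose on the green mat at the bed's +y side, heads either way.
- bar3_head (a point): Centre of this bar's black connector head, 47 mm from the bar's origin along its x.
- bottle: Bystander: white squeeze bottle with blue cap, 60 mm diameter, 140 mm tall, standing. Origin: centre of its base.
- phone: Bystander: black phone, 150 x 72 x 9 mm, lying on the bench. Origin: centre of its underside.
- driver: Bystander: grey-handled screwdriver, 170 mm long, lying on the bench. Origin on its underside.
Things that resemble listed ones, but are neither listed nor needed, are in the scene too. Leave any red look-alike of the bar1 alone.

How it is judged:
By the outcome, as a careful person would: the job done as asked, in the order asked, and still so for the second after the job is handed in, with the robot touching nothing.
Of bar0, bar1, bar2, bar3 only 3 to 4 are there at a start; the rules pass over those that are not, and their reading is None.
At some moment in a run one of bar0, bar1, bar2, bar3 may be knocked a few centimetres aside while the robot is not near it.
Once in a run the grip may slacken for a moment while it holds something.
It also fails if it takes over 208 s, if anything falls off the work surface, if the arm or the gripper's body presses on something with over 40 N, if the wrist force passes 120 N, or if a joint passes its speed limit or range.

## Robot

A 6-joint arm with a two-finger parallel gripper is mounted at the origin on the work surface. World frame = base frame: x ahead of the robot, y to its left, z up, the work surface at z = 0. Lengths are in m, angles in degrees, forces in N, time in s.
With the tool pointing down it reaches from about 0.35 to 0.875 m from the base axis. Payload 4.2 kg.
Tool frame: the origin (TCP) lies on the centre line of the jaws, within the pads' length; the fingertips stand r.tip_extent ahead of it and the grasp point (between the pads) lies 11 mm behind it (r.tip_extent is the distance from the TCP to the fingertips, in m); z points along the fingers, y is the line along which they close (so a half turn about z gives the same grasp; the last joint's range is limited). The gripper opens to 87 mm and grips with 3 to 60 N. Pads are 19 mm wide; open, the fingers measure 117 mm over their backs; the gripper's body (75 mm by 190 mm) begins 51 mm behind the grasp point.
Start: joints at [-54.397, 22.042, 0.453, 0, -68.411, -14.817], TCP at [0.222, -0.584, 0.231] pointing down, gripper open.
Joint ranges: [-179.83, 179.83], [-69.29, 118.12], [-61.27, 80.66], [-181.25, 117.63], [-171.15, -9.14], [-177.46, 177.46]. Speed limits (degrees/s): [159.86, 159.86, 180, 180, 180, 180].

## Interface

Orientations are given as a 3x3 rotation matrix whose columns are the frame's x, y, z axes.
In Python, from station import r gives the robot as it stands.
- The arm moves only by the shell command python3 -m jog 'ROWS'. ROWS is text: rows parted by semicolons, each of 5 numbers parted by spaces: the opening, from 0 (shut) to 1 (fully open), then the shift along the world's x, y, z in mm, then the turn about the world's z in degrees. In form: hand dx dy dz roll; .... A call has 1 to 5 rows; each row shifts and turns the commanded pose from where the row before left it; what a row does not reach is not made up. A row lasts 1/8 s, in which the tool goes at most 62.5 mm and 10.7 degrees, less where a joint would pass 70% of its speed; a pose out of reach is approached as far as the arm can. A call is refused whole if a number of a shift passes 62.5 or a number of a turn 10.7, either way. A call with a gripper value outside its range is refused whole. The fingers move at their own pace and stop on an object; the grip force is fixed at half the most. Time passes only in rows, so rows that do not move let the fingers close. It gives the time, the measured TCP pose, the force, the opening and the grip force at its end, in the units of the state.
- r.sense(): the state, without advancing time (a new reading comes with each control period).
- r.capture(name): name is "scene" or "side" or "wrist"; returns a dict with "pixels" (480x640x3 uint8, red, green, blue), "fovy" (degrees; the focal length in pixels is half the picture's height over the tangent of half this angle, whatever the lens; pixels are square), "cx", "cy" (the principal point, pixels), "origin" and "orientation" of the camera in the world; the wrist camera has in their place "T_tool_cam" (4x4, takes a point from camera to tool coordinates, whose origin is the TCP and whose axes are the flange's). Camera axes: x right, y down, z forward; pixel columns grow to the right and rows downward; lengths in m; the calibration is good to about 2 mm. A picture is of the moment at which its call begins: read the wrist's pose just before it. There is no depth.
- r.finish_job(): hands the job in; it is judged then, once.
The state is a dict: "time_s": time; "joints": joint angles; "joint_velocities": joint speeds; "effort": joint torques, N m; "tcp_pos": TCP position; "ee_rot": TCP orientation; "wrist_force": force on the tool from outside, world axes, zero at the start; "moment": the same for the moment, N m; "gripper_width": opening from 0.0 (shut) to 1.0 (fully open); "gripper_force": force on a finger pad.
Only numpy, scipy, OpenCV 4.12 (cv2) and the standard library are available. Lean on these libraries where they do the work, as an engineer would, in place of code of your own. Each camera call takes 0.05 s, during which the arm holds its last target. There are 200 camera calls.

## Working session

There is one attempt and no reset: what is moved stays moved. The work goes in short steps, Python scripts to look and compute and a shell command to move; the robot and the scene stay as the last step left them, time stands still between calls to the robot, and variables do not carry over. Pictures are saved under pics/ and viewed, at most 14 in all, crops included, and the job is handed in when it is done.

```bash
ls; mkdir -p pics; cat > h.py <<'E'
import numpy as np, cv2
from station import r
def cap(n,save=None):
    s=r.sense(); c=r.capture(n); p=c["pixels"]
    if save: cv2.imwrite("pics/"+save+".png",cv2.cvtColor(p,cv2.COLOR_RGB2BGR))
    f=p.shape[0]/2/np.tan(np.radians(c["fovy"]/2))
    if n=="wrist":
        T=np.array(c["T_tool_cam"]); R=np.array(s["ee_rot"]); 
        o=np.array(s["tcp_pos"])+R@T[:3,3]; M=R@T[:3,:3]
    else: o=np.array(c["origin"]); M=np.array(c["orientation"])
    return dict(p=p,f=f,cx=c["cx"],cy=c["cy"],o=o,M=M)
def ray(c,uv,z):
    uv=np.atleast_2d(np.array(uv,float))
    d=np.c_[(uv[:,0]-c["cx"])/c["f"],(uv[:,1]-c["cy"])/c["f"],np.ones(len(uv))]@c["M"].T
    return c["o"]+d*((z-c["o"][2])/d[:,2])[:,None]
def proj(c,P):
    q=(np.atleast_2d(P)-c["o"])@c["M"]
    return np.c_[c["f"]*q[:,0]/q[:,2]+c["cx"],c["f"]*q[:,1]/q[:,2]+c["cy"]]
def yaw(R): R=np.array(R); return np.degrees(np.arctan2(R[1,1],R[0,1]))
E
python3 - <<'E'
from h import *
s=r.sense(); print(s["time_s"],r.tip_extent,np.round(s["ee_rot"],3),s["gripper_width"])
for n in("scene","side","wrist"):
    c=cap(n,n+"0"); print(n,c["o"],c["f"],c["M"].round(2).tolist())
E
```

```text
pics
0.0 0.008 [[-0.935 -0.355 -0.001]
 [-0.355  0.935  0.002]
 [ 0.     0.002 -1.   ]] 0.9976868722361866
scene [1.34571885 0.24987116 1.11009314] 551.0679625380675 [[-0.26, 0.73, -0.64], [0.97, 0.19, -0.18], [-0.01, -0.66, -0.75]]
side [-0.44661632 -0.90924371  0.93937676] 594.2501579821779 [[0.7, -0.39, 0.6], [-0.71, -0.37, 0.6], [-0.01, -0.84, -0.54]]
wrist [ 0.142984   -0.61445095  0.38361361] 360.94492259951164 [[-0.35, 0.89, 0.28], [0.94, 0.34, 0.11], [0.0, 0.3, -0.95]]
```

View pics/scene0.png

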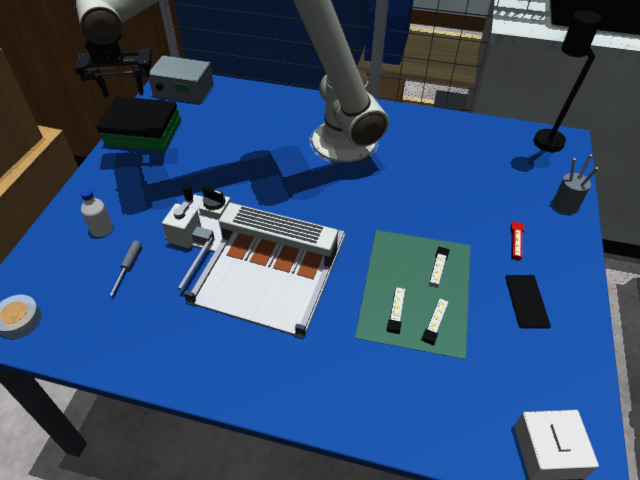

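View pics/side0.png

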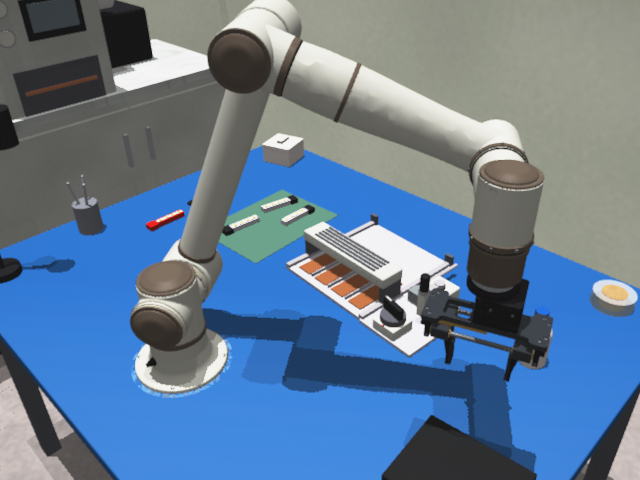

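The scene shows three white bars on the mat, with heads at (442,252), (395,325) and (430,336). The red look-alike is off the mat at (517,240). The crank knob is at about (187,193), the collar wing at about (213,197). I'll enlarge both areas.

```bash
python3 - <<'E'
import cv2
a=cv2.imread("pics/scene0.png")[180:345,150:360]
cv2.imwrite("pics/c0.png",cv2.resize(a,(798,627))[:600])
E
```

```text
(no output)
```

View pics/c0.png

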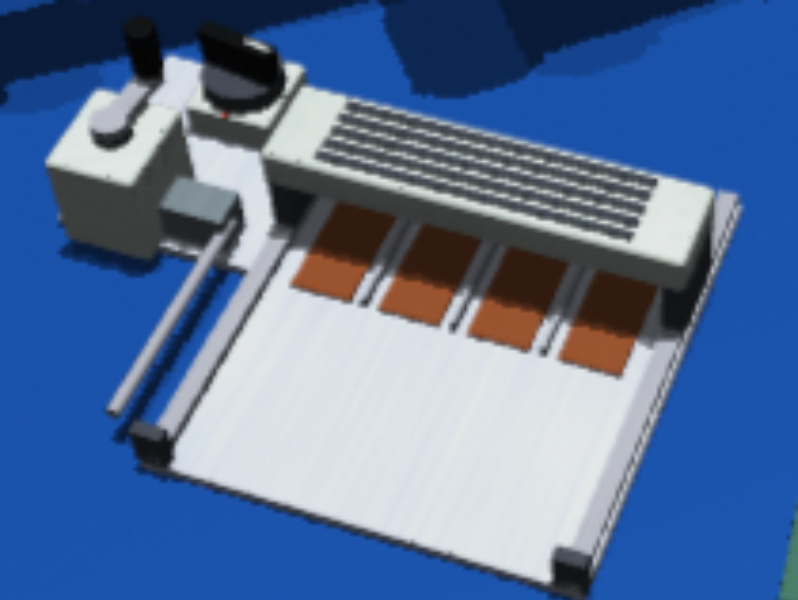

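The crop (scale 3.8) shows the knob top at (188,187), the hub at (180,214), the outer pad corners at (226,256) and (314,279), and the wing at about (213,195).

```bash
python3 - <<'E'
from h import *
c=cap("scene"); S=lambda u,v:(150+u/3.8,180+v/3.8)
a=ray(c,S(290,288),.013)[0]; b=ray(c,S(622,375),.013)[0]
print("padcorners",a,b,"len",np.linalg.norm(b-a)); d=(b-a)/np.linalg.norm(b-a)
yw=np.degrees(np.arctan2(-d[0],d[1])); print("yaw",yw)
p=ray(c,[S(140,468),S(590,598)],.003); print("plate far corners",p,np.linalg.norm(p[1]-p[0]),np.degrees(np.arctan2(-(p[1]-p[0])[0],(p[1]-p[0])[1])))
kn=ray(c,S(143,25),.147)[0]; hub=ray(c,S(112,126),.108)[0]
print("knob",kn,"hub",hub,np.linalg.norm((kn-hub)[:2]))
print("wing",ray(c,[S(200,28),S(278,62)],.085))
ex=np.array([d[1],-d[0],0]); ey=d
o=(a+b)/2-ex*.005; o2=(p[0]+p[1])/2-ex*.165
print("bed",o,o2)
# bars
p=c["p"].astype(int); hsv=cv2.cvtColor(c["p"],cv2.COLOR_RGB2HSV)
g=cv2.inRange(hsv,(60,60,40),(90,255,200)); h=cv2.convexHull(max(cv2.findContours(g,0,2)[0],key=cv2.contourArea))
m=np.zeros_like(g); cv2.drawContours(m,[h],-1,255,-1); m=cv2.erode(m,np.ones((5,5)))
ob=(m>0)&(g==0)
n,l,st,ce=cv2.connectedComponentsWithStats(ob.astype(np.uint8))
for i in range(1,n):
    if st[i,4]<60: continue
    q=np.argwhere(l==i)[:,::-1]; V=c["p"].max(2)[q[:,1],q[:,0]]
    hd=ray(c,q[V<60].mean(0),.013)[0]; bo=ray(c,q[V>120].mean(0),.016)[0]
    u=(hd-bo)[:2]; L=np.linalg.norm(u); u/=L; 
    print("bar",st[i,4],ce[i].round(),"head",hd.round(3),"body",bo.round(3),"L",L.round(3),"yaw",np.degrees(np.arctan2(u[1],u[0])).round(1))
E
```

```text
padcorners [ 0.54275699 -0.1891524   0.013     ] [0.556481   0.04579615 0.013     ] len 0.23534903892506295
yaw -3.3430094535132944
plate far corners [[ 0.69783178 -0.23356508  0.003     ]
 [ 0.71598355  0.0673203   0.003     ]] 0.3014324167135509 -3.4523463715958336
knob [ 0.45442003 -0.30924671  0.147     ] hub [ 0.51267797 -0.31354725  0.108     ] 0.05841645750731235
wing [[ 0.38974929 -0.30502518  0.085     ]
 [ 0.407794   -0.23959667  0.085     ]]
bed [ 0.5446275  -0.07138656  0.013     ] [ 0.54218844 -0.07350068  0.003     ]
bar 401 [439. 266.] head [0.39  0.344 0.013] body [0.45  0.338 0.016] L 0.06 yaw 174.4
bar 489 [396. 311.] head [0.642 0.258 0.013] body [0.579 0.258 0.016] L 0.062 yaw 0.6
bar 511 [435. 322.] head [0.648 0.341 0.013] body [0.587 0.353 0.016] L 0.062 yaw -11.0
```

```bash
python3 -m jog '1 20 24 8 0;1 40 46 8 0;1 40 46 8 0;1 40 46 8 0;1 35 40 8 0'; python3 -m jog '1 20 24 8 0; 1 0 0 0 0;1 0 0 0 0'; python3 - <<'E'
from h import *
c=cap("wrist","w1"); print(c["o"],r.sense()["tcp_pos"],r.sense()["joints"])
print(proj(c,[[.454,-.309,.147],[.508,-.313,.108],[.4,-.272,.085]]))
E
```

```text
time_s: 0.82
tcp_pos: [0.3979, -0.3805, 0.2708]
ee_rot: [[-0.935, -0.355, 0.0], [-0.355, 0.935, 0.0], [-0.0, 0.0, -1.0]]
wrist_force: [0.9, -1.1, 0.2]
gripper_width: 0.999
gripper_force: 0.0
time_s: 1.2
tcp_pos: [0.4164, -0.3584, 0.2782]
ee_rot: [[-0.935, -0.355, -0.001], [-0.355, 0.935, 0.0], [0.001, 0.001, -1.0]]
wrist_force: [-0.0, -0.2, -0.3]
gripper_width: 1.003
gripper_force: 0.0
[ 0.33771328 -0.38880197  0.43225453] [ 0.4160878  -0.35868041  0.27805164] [-2.38540085e+01  1.29103871e+01 -5.71175668e+00 -5.57578558e-03
 -7.14406971e+01 -4.54126007e+01]
[[360.93728552 289.49667972]
 [332.86914315 316.7801827 ]
 [409.55191086 228.37401966]]
```

View pics/w1.png

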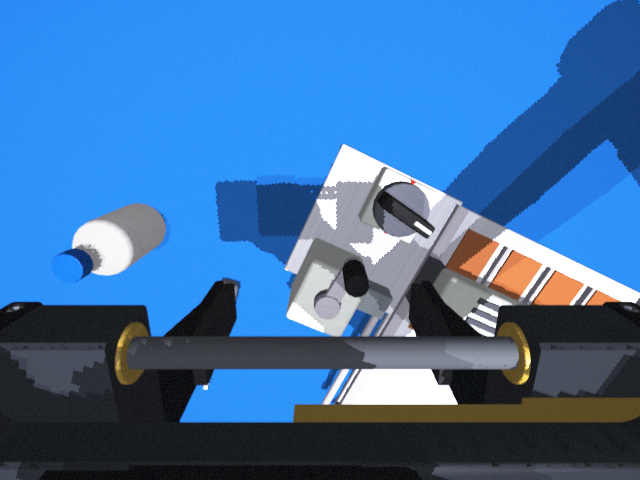

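The wrist view shows the knob top at (358,286), the hub at (326,301), the wing ends at (384,190) and (432,232), and the red marks at (413,182) and about (408,325).

```bash
python3 - <<'E'
from h import *
c=cap("wrist")
p=c["p"]; 
m=((p.max(2)<60)[255:305,335:380]).astype(np.uint8)
n,l,st,ce=cv2.connectedComponentsWithStats(m); i=1+st[1:,4].argmax(); print(st[i],ce[i]+[335,255])
k=ray(c,[357.5,286],.147)[0]; kn2=ray(c,ce[i]+[335,255],.127)[0]; hub=ray(c,[327,302],.107)[0]; print("knob",k,kn2,"hub",hub,np.linalg.norm((k-hub)[:2]))
w=ray(c,[[384,190],[432,232]],.085); print("wing",w,np.linalg.norm(w[1]-w[0]),w.mean(0),np.degrees(np.arctan2(*(w[1]-w[0])[[1,0]])))
print("disc centre", ray(c,[400,209],.055))
E
```

```text
[  8   5  27  37 747] [355.2356091  278.47255689]
knob [ 0.45163418 -0.31342192  0.147     ] [ 0.45336949 -0.31295151  0.127     ] hub [ 0.49467257 -0.32469796  0.107     ] 0.04449103262272822
wing [[ 0.37331297 -0.3117367   0.085     ]
 [ 0.39518341 -0.24965281  0.085     ]] 0.0658234341838387 [ 0.38424819 -0.28069476  0.085     ] 70.594049817259
disc centre [[ 0.38910768 -0.28085699  0.055     ]]
```

```bash
python3 - <<'E'
from h import *
s=cap("scene");w=cap("wrist"); S=lambda u,v:(150+u/3.8,180+v/3.8)
def tri(a,b):
    P=[(s["o"],ray(s,a,0)[0]),(w["o"],ray(w,b,0)[0])]
    A=np.zeros((3,3));y=np.zeros(3)
    for o,q in P:
        d=(q-o)/np.linalg.norm(q-o);N=np.eye(3)-np.outer(d,d);A+=N;y+=N@o
    x=np.linalg.solve(A,y); return x.round(4),[np.linalg.norm((np.eye(3)-np.outer((q-o)/np.linalg.norm(q-o),(q-o)/np.linalg.norm(q-o)))@(x-o)).round(4) for o,q in P]
print("hub",tri(S(112,122),(326,299))); print("knob",tri(S(143,25),(357.5,286)))
print("wing a",tri(S(200,28),(383,190)),"b",tri(S(278,62),(432,230)))
E
```

```text
hub (array([ 0.4977, -0.3239,  0.0937]), [np.float64(0.0009), np.float64(0.0009)])
knob (array([ 0.4522, -0.312 ,  0.1439]), [np.float64(0.0011), np.float64(0.0011)])
wing a (array([ 0.3759, -0.3112,  0.0714]), [np.float64(0.0016), np.float64(0.0016)]) b (array([ 0.3955, -0.2458,  0.0718]), [np.float64(0.0002), np.float64(0.0002)])
```

```bash
python3 -m jog '1 18 23 0 0;1 18 23 0 0;1 0 0 -50 0;1 0 0 -50 0;1 0 0 -40 0'; python3 -m jog '1 0 0 -20 0; 1 0 0 0 0;0 0 0 0 0;0 0 0 0 0;0 0 0 0 0'; python3 -m jog '0 0 0 0 0;0 0 0 0 0'
```

```text
time_s: 2.02
tcp_pos: [0.4518, -0.3126, 0.1365]
ee_rot: [[-0.935, -0.354, -0.001], [-0.354, 0.935, 0.001], [0.001, 0.001, -1.0]]
wrist_force: [0.7, -0.5, -0.1]
gripper_width: 1.0
gripper_force: 0.0
time_s: 2.65
tcp_pos: [0.4533, -0.3125, 0.1195]
ee_rot: [[-0.935, -0.355, 0.002], [-0.355, 0.935, -0.001], [-0.001, -0.001, -1.0]]
wrist_force: [-0.3, 0.3, 0.6]
gripper_width: 0.743
gripper_force: 0.0
time_s: 2.9
tcp_pos: [0.4529, -0.3123, 0.1187]
ee_rot: [[-0.935, -0.355, 0.0], [-0.355, 0.935, -0.0], [-0.0, -0.0, -1.0]]
wrist_force: [-0.2, -0.1, 0.6]
gripper_width: 0.516
gripper_force: 0.0
```

```bash
python3 -m jog '0 0 0 0 0;0 0 0 0 0;0 0 0 0 0;0 0 0 0 0;0 0 0 0 0'; python3 - <<'E'
from h import *
s=r.sense();print(np.linalg.norm(s["wrist_force"]),s["moment"])
hub=np.array([.5009,-.3247]);k=np.array(s["tcp_pos"][:2])-hub;print(k,np.linalg.norm(k),np.degrees(np.arctan2(k[1],k[0])))
a=np.arctan2(k[1],k[0])
P=[50*np.array([np.cos(a+np.radians(20*i)),np.sin(a+np.radians(20*i))]) for i in range(20)]
print(np.diff(P,axis=0).round(1).tolist())
E
```

```text
time_s: 3.52
tcp_pos: [0.4529, -0.3123, 0.1185]
ee_rot: [[-0.935, -0.355, 0.0], [-0.355, 0.935, -0.0], [-0.0, -0.0, -1.0]]
wrist_force: [-0.4, -0.2, -0.8]
gripper_width: 0.243
gripper_force: 30.0
0.9165125852512139 [-0.1005786  -0.07943265 -0.00479814]
[-0.04798636  0.01237683] 0.049556800709457345 165.53725403591747
[[-1.4, -17.3], [4.7, -16.7], [10.1, -14.1], [14.3, -9.8], [16.8, -4.3], [17.3, 1.7], [15.7, 7.5], [12.2, 12.4], [7.2, 15.8], [1.4, 17.3], [-4.7, 16.7], [-10.1, 14.1], [-14.3, 9.8], [-16.8, 4.3], [-17.3, -1.7], [-15.7, -7.5], [-12.2, -12.4], [-7.2, -15.8], [-1.4, -17.3]]
```

```bash
python3 -m jog '0 -1.4 -17.3 0 0;0 4.7 -16.7 0 0;0 10.1 -14.1 0 0;0 14.3 -9.8 0 0;0 0 0 0 0'; python3 -m jog '0 16.8 -4.3 0 0;0 17.3 1.7 0 0;0 15.7 7.5 0 0;0 12.2 12.4 0 0;0 0 0 0 0';python3 -m jog '0 7.2 15.8 0 0;0 1.4 17.3 0 0;0 -4.7 16.7 0 0;0 -10.1 14.1 0 0;0 0 0 0 0'
```

```text
time_s: 4.15
tcp_pos: [0.4841, -0.3678, 0.1184]
ee_rot: [[-0.935, -0.355, 0.005], [-0.355, 0.935, 0.004], [-0.006, 0.002, -1.0]]
wrist_force: [7.0, 14.0, 1.9]
gripper_width: 0.244
gripper_force: 30.0
time_s: 4.78
tcp_pos: [0.5417, -0.3516, 0.1184]
ee_rot: [[-0.935, -0.355, -0.004], [-0.355, 0.935, 0.002], [0.003, 0.003, -1.0]]
wrist_force: [-3.7, 4.8, 4.5]
gripper_width: 0.242
gripper_force: 30.0
time_s: 5.4
tcp_pos: [0.5373, -0.2853, 0.1186]
ee_rot: [[-0.934, -0.356, 0.003], [-0.356, 0.934, 0.003], [-0.004, 0.001, -1.0]]
wrist_force: [4.7, 6.5, -0.1]
gripper_width: 0.247
gripper_force: 30.0
```

```bash
python3 - <<'E'
from h import *
from scipy.optimize import least_squares as L
P=np.array([[.4529,-.3123],[.4841,-.3678],[.5417,-.3516],[.5373,-.2853]])
q=L(lambda x:np.hypot(*(P-x).T)-.05,[.5,-.32]);print(q.x,q.fun)
E
```

```text
[ 0.50215571 -0.32104507] [ 2.60085374e-05  1.20175309e-04 -2.64646713e-05  1.28147429e-04]
```

```bash
python3 - <<'E'
from h import *
h=np.array([502.2,-321.0]);c=np.array([536.4,-289.0])
P=[c]+[h+50*np.array([np.cos(np.radians(a)),np.sin(np.radians(a))]) for a in 65.5+20*np.arange(18)]
print(np.diff(P,axis=0).round(1).tolist())
E
```

```text
[[-13.5, 13.5], [-16.8, 4.3], [-17.3, -1.7], [-15.7, -7.5], [-12.2, -12.4], [-7.2, -15.8], [-1.4, -17.3], [4.6, -16.7], [10.1, -14.1], [14.3, -9.8], [16.8, -4.3], [17.3, 1.7], [15.7, 7.5], [12.2, 12.4], [7.2, 15.8], [1.4, 17.3], [-4.6, 16.7], [-10.1, 14.1]]
```

```bash
python3 -m jog '0 -13.5 13.5 0 0;0 -16.8 4.3 0 0;0 -17.3 -1.7 0 0;0 -15.7 -7.5 0 0;0 0 0 0 0'; python3 -m jog '0 -12.2 -12.4 0 0;0 -7.2 -15.8 0 0;0 -1.4 -17.3 0 0;0 4.6 -16.7 0 0;0 10.1 -14.1 0 0'; python3 -m jog '0 14.3 -9.8 0 0;0 16.8 -4.3 0 0;0 17.3 1.7 0 0;0 15.7 7.5 0 0;0 12.2 12.4 0 0'; python3 -m jog '0 7.2 15.8 0 0;0 1.4 17.3 0 0;0 -4.6 16.7 0 0;0 -10.1 14.1 0 0;0 0 0 0 0'
```

```text
time_s: 6.02
tcp_pos: [0.4717, -0.2809, 0.1186]
ee_rot: [[-0.935, -0.354, -0.0], [-0.354, 0.935, -0.0], [0.0, -0.0, -1.0]]
wrist_force: [1.0, -4.6, -2.6]
gripper_width: 0.244
gripper_force: 30.0
time_s: 6.65
tcp_pos: [0.4673, -0.357, 0.1185]
ee_rot: [[-0.935, -0.354, 0.0], [-0.354, 0.935, 0.002], [-0.001, 0.002, -1.0]]
wrist_force: [6.3, 11.6, 1.0]
gripper_width: 0.242
gripper_force: 30.0
time_s: 7.28
tcp_pos: [0.5432, -0.3496, 0.1184]
ee_rot: [[-0.935, -0.354, -0.002], [-0.354, 0.935, -0.001], [0.002, 0.0, -1.0]]
wrist_force: [-4.0, -0.3, 3.4]
gripper_width: 0.244
gripper_force: 30.0
time_s: 7.9
tcp_pos: [0.5356, -0.2834, 0.1185]
ee_rot: [[-0.935, -0.356, -0.002], [-0.356, 0.935, 0.001], [0.001, 0.002, -1.0]]
wrist_force: [-2.9, -0.4, 1.2]
gripper_width: 0.243
gripper_force: 30.0
```

```bash
python3 -m jog '0 -14.3 9.8 0 0;0 -16.8 4.3 0 0;0 -17.3 -1.7 0 0;0 -15.7 -7.5 0 0;0 -12.2 -12.4 0 0'; python3 -m jog '0 -7.2 -15.8 0 0;0 -1.4 -17.3 0 0;0 4.6 -16.7 0 0;0 10.1 -14.1 0 0;0 14.3 -9.8 0 0'; python3 -m jog '0 12 -3.5 0 0;0 2 0 0 0;0 2 0 0 0;0 0 0 0 0;0 0 0 0 0'
```

```text
time_s: 8.52
tcp_pos: [0.4596, -0.2933, 0.1187]
ee_rot: [[-0.935, -0.355, -0.0], [-0.355, 0.935, -0.0], [0.0, 0.0, -1.0]]
wrist_force: [0.6, -0.4, 0.5]
gripper_width: 0.066
gripper_force: 0.0
time_s: 9.15
tcp_pos: [0.4819, -0.3682, 0.1183]
ee_rot: [[-0.935, -0.354, 0.0], [-0.354, 0.935, -0.0], [0.0, -0.0, -1.0]]
wrist_force: [0.0, -0.8, -0.1]
gripper_width: 0.007
gripper_force: 0.0
time_s: 9.78
tcp_pos: [0.497, -0.3697, 0.1188]
ee_rot: [[-0.935, -0.355, 0.0], [-0.355, 0.935, 0.0], [-0.0, 0.0, -1.0]]
wrist_force: [-0.1, -1.0, 0.9]
gripper_width: 0.003
gripper_force: 0.0
```

The grip slackened and the knob came out, so I'll back up and find it.

```bash
python3 -m jog '1 0 0 50 0;1 0 0 50 0;1 -20 5 50 0;1 -40 5 0 0;1 -20 0 0 0'; python3 -m jog '1 0 0 0 0;1 0 0 0 0'; python3 - <<'E'
from h import *
c=cap("wrist","w2")
for a in range(0,360,10):pass
cv2.imwrite("pics/w2c.png",cv2.resize(cv2.cvtColor(c["p"],cv2.COLOR_RGB2BGR)[150:390,200:520],(800,600)))
print(proj(c,[.5022,-.321,.147]))
E
```

```text
time_s: 10.4
tcp_pos: [0.4156, -0.3595, 0.2695]
ee_rot: [[-0.935, -0.355, 0.001], [-0.355, 0.935, -0.0], [-0.001, -0.001, -1.0]]
wrist_force: [0.4, -0.0, 0.6]
gripper_width: 0.489
gripper_force: 0.0
time_s: 10.65
tcp_pos: [0.4177, -0.3602, 0.268]
ee_rot: [[-0.935, -0.355, -0.0], [-0.355, 0.935, 0.0], [0.0, 0.0, -1.0]]
wrist_force: [-0.2, 0.3, -0.4]
gripper_width: 0.715
gripper_force: 0.0
[[330.7866601  336.38522418]]
```

View pics/w2c.png

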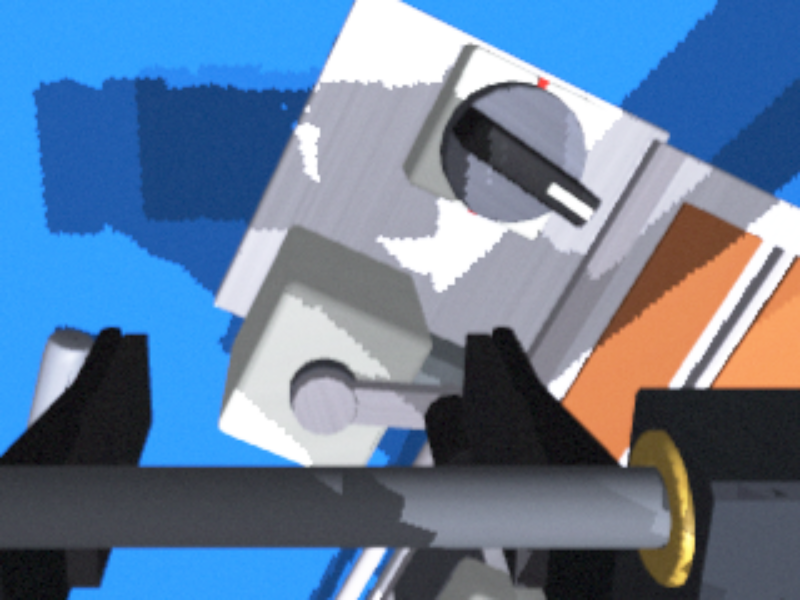

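The enlarged view shows the hub at crop (325,395) and the knob half hidden at about (450,425), so the arm points to roughly 104° in world. I'll shift sideways to measure it.

```bash
python3 -m jog '1 -20 18 0 0;1 -25 28 0 0;1 0 0 0 0;1 0 0 0 0;1 0 0 0 0'; python3 - <<'E'
from h import *
c=cap("wrist","w3"); g=[.5022+.05*np.cos(1.815),-.321+.05*np.sin(1.815)]
q=proj(c,[g+[.147],g+[.106]]); print(q)
u,v=q.mean(0).astype(int)
x0,y0=u-45,v-45; m=(c["p"].max(2)<60)[y0:y0+90,x0:x0+90].astype(np.uint8)
n,l,st,ce=cv2.connectedComponentsWithStats(m)
for i in range(1,n):
  if st[i,4]>80: print(st[i],ce[i]+[x0,y0], ray(c,ce[i]+[x0,y0],.127))
cv2.imwrite("pics/w3c.png",cv2.resize(cv2.cvtColor(c["p"],cv2.COLOR_RGB2BGR)[150:390,200:520],(640,480)))
E
```

```text
time_s: 11.32
tcp_pos: [0.3731, -0.3145, 0.2682]
ee_rot: [[-0.935, -0.355, -0.0], [-0.355, 0.935, 0.0], [0.0, 0.0, -1.0]]
wrist_force: [-0.9, 0.1, 0.5]
gripper_width: 0.998
gripper_force: 0.0
[[320.71612289 366.53193483]
 [320.91821882 340.54378158]]
[  0  23  90  13 472] [317.02966102 338.08262712] [[ 0.47591373 -0.28165295  0.127     ]]
[ 41  61  28  29 459] [331.63398693 384.15686275] [[ 0.51974017 -0.24991862  0.127     ]]
```

View pics/w3c.png

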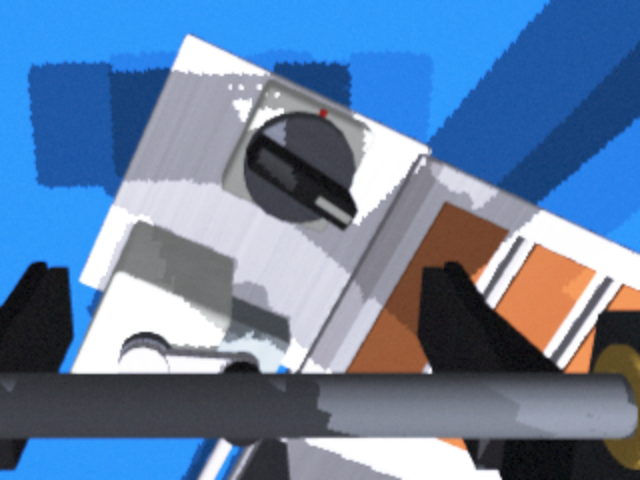

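The knob's base is at (320,332) and its top at (320,370), matching the predicted angle of 104°, so I'll regrasp.

```bash
python3 -m jog '1 39 14 0 0;1 39 14 0 0;1 39 14 0 0;1 0 0 -50 0;1 0 0 -50 0'; python3 -m jog '1 0 0 -30 0; 1 0 0 -20 0;0 0 0 0 0;0 0 0 0 0;0 0 0 0 0'; python3 -m jog '0 0 0 0 0;0 0 0 0 0;0 0 0 0 0;0 0 0 0 0;0 0 0 0 0';python3 -m jog '0 0 0 0 0;0 0 0 0 0'
python3 - <<'E'
from h import *
s=r.sense();k=np.array(s["tcp_pos"][:2])-[.5022,-.321];a=np.degrees(np.arctan2(k[1],k[0]));print(np.hypot(*k),a)
n=9;A=np.radians(np.linspace(a,266,n+1));P=50*np.c_[np.cos(A),np.sin(A)];P[0]=k*1000;print(np.diff(P,axis=0).round(1).tolist())
E
```

```text
time_s: 12.0
tcp_pos: [0.4905, -0.272, 0.1671]
ee_rot: [[-0.935, -0.355, 0.001], [-0.355, 0.935, -0.0], [-0.001, -0.001, -1.0]]
wrist_force: [0.4, -1.0, 0.2]
gripper_width: 1.001
gripper_force: 0.0
time_s: 12.62
tcp_pos: [0.49, -0.2723, 0.1197]
ee_rot: [[-0.935, -0.355, 0.002], [-0.355, 0.935, -0.001], [-0.002, -0.001, -1.0]]
wrist_force: [-0.4, -0.0, 0.1]
gripper_width: 0.741
gripper_force: 0.0
time_s: 13.25
tcp_pos: [0.4893, -0.2722, 0.1186]
ee_rot: [[-0.935, -0.355, 0.0], [-0.355, 0.935, -0.0], [-0.0, -0.0, -1.0]]
wrist_force: [0.3, 0.6, -0.3]
gripper_width: 0.241
gripper_force: 30.0
time_s: 13.5
tcp_pos: [0.4893, -0.2722, 0.1186]
ee_rot: [[-0.935, -0.355, 0.0], [-0.355, 0.935, -0.0], [-0.0, -0.0, -1.0]]
wrist_force: [-0.9, -2.0, 0.0]
gripper_width: 0.246
gripper_force: 30.0
0.05050272752602747 104.76979400696986
[[-14.1, -6.8], [-11.6, -10.3], [-7.9, -13.4], [-3.4, -15.2], [1.5, -15.5], [6.2, -14.3], [10.3, -11.7], [13.4, -8.0], [15.2, -3.5]]
```

```bash
python3 -m jog '0 -14.1 -6.8 0 0;0 -11.6 -10.3 0 0;0 -7.9 -13.4 0 0;0 -3.4 -15.2 0 0;0 1.5 -15.5 0 0'; python3 -m jog '0 6.2 -14.3 0 0;0 10.3 -11.7 0 0;0 13.4 -8 0 0;0 14 -3.5 0 0;0 0 0 0 0';python3 -m jog '0 2 0 0 0;0 2 0 0 0;0 2 0 0 0;0 0 0 0 0;0 0 0 0 0'
```

```text
time_s: 14.12
tcp_pos: [0.4551, -0.334, 0.1186]
ee_rot: [[-0.935, -0.354, 0.004], [-0.354, 0.935, 0.0], [-0.004, -0.002, -1.0]]
wrist_force: [10.0, 4.9, -2.5]
gripper_width: 0.245
gripper_force: 30.0
time_s: 14.75
tcp_pos: [0.4976, -0.37, 0.1186]
ee_rot: [[-0.935, -0.354, -0.001], [-0.354, 0.935, 0.002], [0.0, 0.003, -1.0]]
wrist_force: [3.0, 6.6, 2.0]
gripper_width: 0.244
gripper_force: 30.0
time_s: 15.38
tcp_pos: [0.4999, -0.3702, 0.1185]
ee_rot: [[-0.935, -0.354, -0.007], [-0.354, 0.935, 0.003], [0.006, 0.006, -1.0]]
wrist_force: [-4.4, 5.3, 4.8]
gripper_width: 0.239
gripper_force: 30.0
```

```bash
python3 -m jog '0 2 0 0 0;0 2 0 0 0;0 2 0 0 0;0 0 0 0 0;0 0 0 0 0'; python3 -m jog '0 2 0 0 0;0 2 0 0 0;0 2 0 0 0;0 0 0 0 0;0 0 0 0 0'
```

```text
time_s: 16.0
tcp_pos: [0.5004, -0.3702, 0.1183]
ee_rot: [[-0.936, -0.353, -0.019], [-0.353, 0.936, 0.006], [0.016, 0.012, -1.0]]
wrist_force: [-14.7, 3.5, 10.4]
gripper_width: 0.244
gripper_force: 30.0
time_s: 16.62
tcp_pos: [0.5009, -0.3702, 0.1181]
ee_rot: [[-0.936, -0.351, -0.031], [-0.352, 0.936, 0.009], [0.026, 0.019, -0.999]]
wrist_force: [-26.0, 2.1, 15.8]
gripper_width: 0.246
gripper_force: 30.0
```

```bash
python3 -m jog '0 -4 0 0 0;0 -4 0 0 0;0 -3 0 0 0;1 0 0 0 0;1 0 0 0 0'; python3 -m jog '1 0 0 0 0;1 0 0 0 0;1 0 0 40 0;1 0 0 50 0;1 -10 10 50 0'; python3 -m jog '1 -60 10 0 5;1 -60 10 0 10;1 -30 5 0 10;1 0 0 0 10;1 0 0 0 10'; python3 -m jog '1 0 0 0 9;1 0 0 0 0;1 0 0 0 0';  python3 - <<'E'
from h import *
c=cap("wrist","w4"); s=r.sense(); print(s["joints"],yaw(s["ee_rot"]))
cv2.imwrite("pics/w4c.png",cv2.resize(cv2.cvtColor(c["p"],cv2.COLOR_RGB2BGR)[60:360,160:560],(800,600)))
E
```

```text
time_s: 17.25
tcp_pos: [0.504, -0.3716, 0.1185]
ee_rot: [[-0.935, -0.354, -0.001], [-0.354, 0.935, -0.0], [0.001, -0.0, -1.0]]
wrist_force: [-0.2, 0.3, -0.8]
gripper_width: 0.392
gripper_force: 0.0
time_s: 17.88
tcp_pos: [0.4948, -0.3609, 0.2595]
ee_rot: [[-0.935, -0.355, -0.001], [-0.355, 0.935, -0.0], [0.001, 0.0, -1.0]]
wrist_force: [1.1, -0.3, 0.9]
gripper_width: 0.944
gripper_force: 0.0
time_s: 18.5
tcp_pos: [0.3442, -0.3357, 0.259]
ee_rot: [[-0.405, -0.914, 0.001], [-0.914, 0.405, -0.001], [0.0, -0.001, -1.0]]
wrist_force: [0.7, 0.4, 0.7]
gripper_width: 0.999
gripper_force: 0.0
time_s: 18.88
tcp_pos: [0.3446, -0.3357, 0.2585]
ee_rot: [[-0.264, -0.964, -0.0], [-0.964, 0.264, -0.0], [0.0, 0.0, -1.0]]
wrist_force: [-0.7, 0.1, 0.3]
gripper_width: 1.001
gripper_force: 0.0
[-2.48444051e+01  6.65923470e+00 -1.63253862e+01  4.53995730e-04
 -6.70210637e+01  9.53442316e+00] 164.69019530140895
```

View pics/w4c.png

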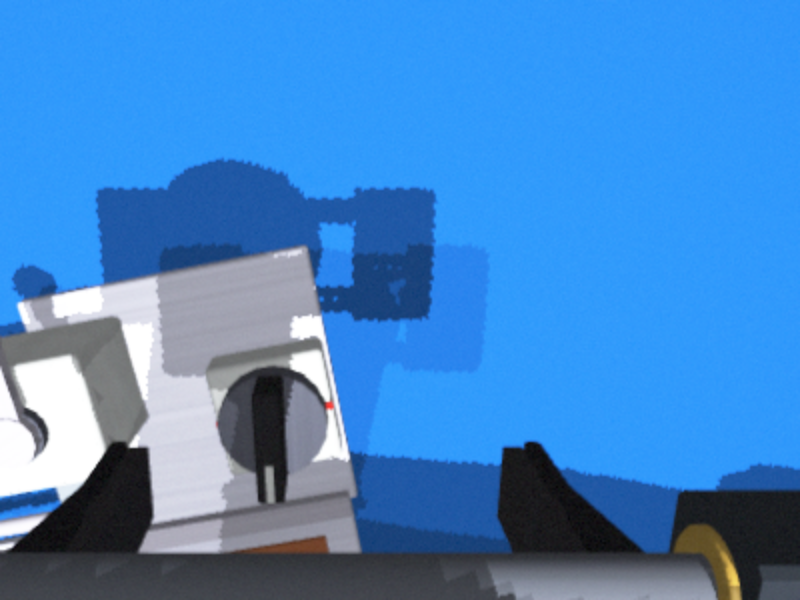

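The wing is now upright in the image, from (295,249) to (296,310), and the disc is centred at (296,270).

```bash
python3 - <<'E'
from h import *
c=cap("wrist"); w=ray(c,[[295.3,249.5],[296,310]],.085); print(w,np.linalg.norm(w[1]-w[0]),w.mean(0),np.degrees(np.arctan2(*(w[1]-w[0])[[1,0]])))
print(ray(c,[296.3,270],.055))
t=w.mean(0)[:2]-r.sense()["tcp_pos"][:2];print(t*1000)
E
```

```text
[[ 0.37801474 -0.31344053  0.085     ]
 [ 0.39600585 -0.25083506  0.085     ]] 0.06513927036988489 [ 0.3870103 -0.2821378  0.085    ] 73.96679515438574
[[ 0.38873826 -0.28139001  0.055     ]]
[42.35483838 53.54467844]
```

```bash
python3 -m jog '1 22 27 0 0;1 22 27 0 0;1 0 0 -50 0;1 0 0 -50 0;1 0 0 -40 0'; python3 -m jog '1 0 0 -30 0; 1 0 0 -21 0;0 0 0 0 0;0 0 0 0 0;0 0 0 0 0'; python3 -m jog '0 0 0 0 0;0 0 0 0 0;0 0 0 0 0;0 0 0 0 0;0 0 0 0 0';python3 -m jog '0 0 0 0 0;0 0 0 0 0;0 0 0 0 0'
```

```text
time_s: 19.6
tcp_pos: [0.3882, -0.2813, 0.1169]
ee_rot: [[-0.263, -0.965, -0.001], [-0.965, 0.263, 0.0], [-0.0, 0.001, -1.0]]
wrist_force: [0.3, -0.5, 0.2]
gripper_width: 0.999
gripper_force: 0.0
time_s: 20.23
tcp_pos: [0.3894, -0.282, 0.0687]
ee_rot: [[-0.263, -0.965, 0.002], [-0.965, 0.263, -0.001], [0.0, -0.003, -1.0]]
wrist_force: [-0.7, 0.0, 0.6]
gripper_width: 0.744
gripper_force: 0.0
time_s: 20.85
tcp_pos: [0.3887, -0.2817, 0.0675]
ee_rot: [[-0.262, -0.965, 0.0], [-0.965, 0.262, -0.0], [0.0, -0.0, -1.0]]
wrist_force: [1.5, -1.0, -0.8]
gripper_width: 0.173
gripper_force: 2.5
time_s: 21.22
tcp_pos: [0.3889, -0.2818, 0.0675]
ee_rot: [[-0.262, -0.965, 0.001], [-0.965, 0.262, -0.0], [0.0, -0.001, -1.0]]
wrist_force: [2.2, -1.5, -1.6]
gripper_width: 0.16
gripper_force: 29.9
```

```bash
python3 -m jog '0 0 0 0 -10;0 0 0 0 -10;0 0 0 0 -10;0 0 0 0 -10;0 0 0 0 -10'; python3 -m jog '0 0 0 0 -10;0 0 0 0 -5;0 0 0 0 -5;0 0 0 0 0;0 0 0 0 0'; python3 -m jog '0 0 0 0 -3;0 0 0 0 -2;0 0 0 0 -2;0 0 0 0 0;0 0 0 0 0';python3 -c "
from h import *
s=r.sense();print(s['moment'],s['joints'],yaw(s['ee_rot']))"
```

```text
time_s: 21.85
tcp_pos: [0.3858, -0.2794, 0.0675]
ee_rot: [[-0.911, -0.413, -0.006], [-0.413, 0.911, 0.004], [0.004, 0.006, -1.0]]
wrist_force: [-2.7, 13.5, 10.3]
gripper_width: 0.157
gripper_force: 29.9
time_s: 22.48
tcp_pos: [0.3854, -0.2779, 0.0675]
ee_rot: [[-0.997, -0.082, -0.007], [-0.082, 0.997, 0.006], [0.006, 0.007, -1.0]]
wrist_force: [-3.4, 18.4, 12.6]
gripper_width: 0.16
gripper_force: 29.9
time_s: 23.1
tcp_pos: [0.3854, -0.2775, 0.0675]
ee_rot: [[-0.999, 0.038, -0.007], [0.038, 0.999, 0.007], [0.007, 0.006, -1.0]]
wrist_force: [-3.0, 20.4, 13.7]
gripper_width: 0.165
gripper_force: 30.3
[6.24952693 0.68636074 0.48118183] [-16.2519011   19.1596242  -31.80161516  -0.38664928 -39.54111351
 -75.62466396] 87.82284015030604
```

```bash
python3 -m jog '0 -2 2 0 0;0 -1 2 0 0;0 0 0 0 0;0 0 0 0 0';python3 -c "
from h import *
s=r.sense();print(s['moment'],yaw(s['ee_rot']))"; python3 -m jog '0 0 0 0 -2;0 0 0 0 0;0 0 0 0 0';python3 -c "
from h import *
s=r.sense();print(s['moment'],yaw(s['ee_rot']))";python3 -m jog '0 0 0 0 -2;0 0 0 0 0;0 0 0 0 0';python3 -c "
from h import *
s=r.sense();print(s['moment'],yaw(s['ee_rot']))"
```

```text
time_s: 23.6
tcp_pos: [0.3854, -0.2772, 0.0676]
ee_rot: [[-0.999, 0.038, -0.001], [0.038, 0.999, 0.001], [0.001, 0.001, -1.0]]
wrist_force: [0.3, 5.1, 3.2]
gripper_width: 0.163
gripper_force: 30.3
[ 1.78426294 -0.22220499  0.47873672] 87.80442648105819
time_s: 23.98
tcp_pos: [0.3853, -0.2772, 0.0676]
ee_rot: [[-0.997, 0.072, -0.001], [0.072, 0.997, 0.001], [0.001, 0.001, -1.0]]
wrist_force: [0.3, 6.3, 2.3]
gripper_width: 0.164
gripper_force: 31.2
[ 1.84808351 -0.14656039  0.76404795] 85.85422323098139
time_s: 24.35
tcp_pos: [0.385, -0.2772, 0.0676]
ee_rot: [[-0.994, 0.107, -0.002], [0.107, 0.994, 0.001], [0.002, 0.001, -1.0]]
wrist_force: [-0.1, 6.3, 3.0]
gripper_width: 0.169
gripper_force: 31.9
[1.80310845 0.01212579 0.76314242] 83.86256859410956
```

```bash
python3 -m jog '1 0 0 0 0;1 0 0 0 0;1 0 0 0 0;1 0 0 0 0;1 0 0 30 0'; python3 -m jog '1 0 0 55 1;1 0 0 60 1;1 0 0 60 0.7;1 0 50 60 0;1 30 60 0 0'; python3 -m jog '1 20 10 0 0;1 0 0 0 0;1 0 0 0 0'; python3 - <<'E'
from h import *
c=cap("wrist","w5");s=r.sense();print(yaw(s["ee_rot"]),s["tcp_pos"],s["joints"])
cap("scene","s5")
E
```

```text
time_s: 24.98
tcp_pos: [0.3839, -0.2772, 0.0961]
ee_rot: [[-0.994, 0.109, -0.005], [0.109, 0.994, 0.002], [0.006, 0.001, -1.0]]
wrist_force: [-0.2, 0.4, 1.2]
gripper_width: 0.658
gripper_force: 0.0
time_s: 25.6
tcp_pos: [0.4147, -0.1821, 0.3254]
ee_rot: [[-0.998, 0.065, 0.01], [0.065, 0.998, -0.002], [-0.01, -0.001, -1.0]]
wrist_force: [1.0, 0.1, -0.1]
gripper_width: 0.998
gripper_force: 0.0
time_s: 25.98
tcp_pos: [0.4331, -0.1724, 0.3199]
ee_rot: [[-0.998, 0.062, -0.002], [0.062, 0.998, -0.0], [0.002, -0.0, -1.0]]
wrist_force: [-0.1, 0.1, -0.4]
gripper_width: 1.002
gripper_force: 0.0
86.40380724136371 [ 0.4330149  -0.17256435  0.32000169] [-1.67599210e+00  3.05893463e+00 -1.15302347e+01  5.14901316e-03
 -7.55013545e+01 -9.19215000e+01]
```

View pics/w5.png

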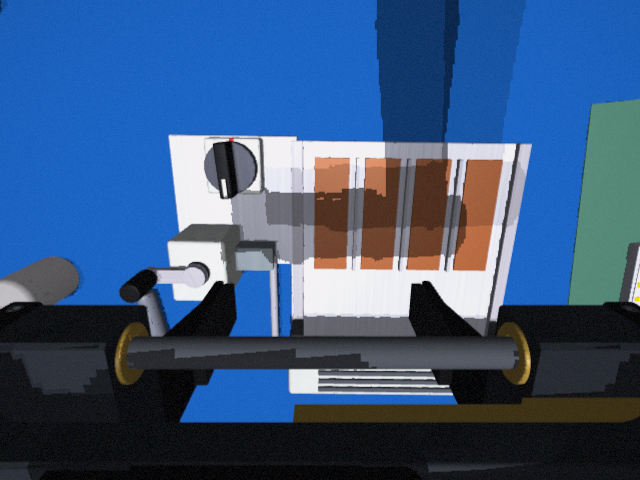

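View pics/s5.png

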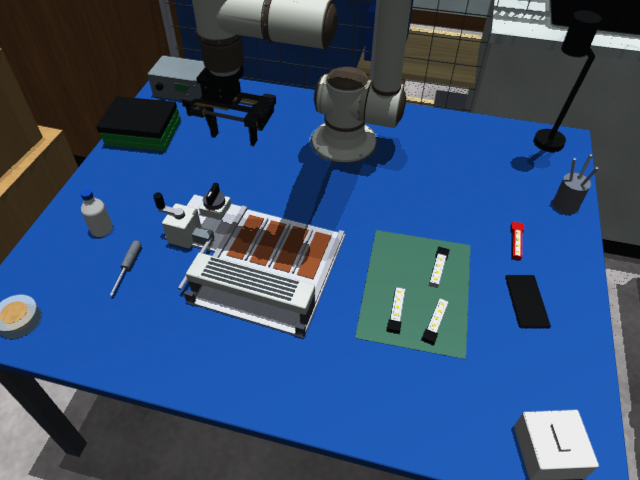

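The wrist view shows the wing lying along bed x at (222–232,143–198), with the white stripe end turned towards the lamp. The lamp is parked at the far end and the four pads are clear. The scene view shows the three bars unmoved and the red look-alike off the mat at (517,240). Next I'll measure the pads and wing exactly.

```bash
cat >> h.py <<'E'
def bars(c,zt=.016,vmax=300):
    hsv=cv2.cvtColor(c["p"],cv2.COLOR_RGB2HSV); out=[]
    w=cv2.inRange(hsv,(0,0,110),(179,70,255))|cv2.inRange(hsv,(15,30,150),(35,255,255)); w[vmax:]=0
    w=cv2.morphologyEx(w,cv2.MORPH_CLOSE,np.ones((7,7)))
    for k in cv2.findContours(w,0,2)[0]:
        P=ray(c,k[:,0,:],zt)[:,:2]
        if cv2.contourArea(k)<200: continue
        (x,y),(a,b),_=R=cv2.minAreaRect((P*1000).astype(np.float32))
        if not(80<max(a,b)<105 and 14<min(a,b)<30): continue
        B=cv2.boxPoints(R); e=B[1]-B[0] if np.linalg.norm(B[1]-B[0])>np.linalg.norm(B[2]-B[1]) else B[2]-B[1]
        u=e/np.linalg.norm(e); ctr=np.array([x,y])
        vs=[]
        for s in(1,-1):
            q=proj(c,np.r_[(ctr+s*u*60)/1000,.016]).astype(int)[0]
            q=np.clip(q,3,[636,476]); vs.append(c["p"][q[1]-1:q[1]+2,q[0]-1:q[0]+2].max(2).mean())
        if vs[1]<vs[0]: u=-u
        o=ctr+13*u; out.append((o.round(1),np.degrees(np.arctan2(u[1],u[0])).round(1),(round(a,1),round(b,1)),np.round(vs)))
    return out
E
python3 - <<'E'
from h import *
c=cap("wrist"); hsv=cv2.cvtColor(c["p"],cv2.COLOR_RGB2HSV)
m=cv2.inRange(hsv,(3,120,40),(18,255,255)); m[300:]=0
for k in cv2.findContours(m,0,2)[0]:
    if cv2.contourArea(k)<1500: continue
    P=(ray(c,k[:,0,:],.013)[:,:2]*1000).astype(np.float32); print("pad",cv2.minAreaRect(P))
b=(c["p"].max(2)<45).astype(np.uint8)[130:210,195:250]
n,l,st,ce=cv2.connectedComponentsWithStats(b)
for i in range(1,n):
    if st[i,4]>100:
        ys,xs=np.where(l==i);print(st[i],ce[i]+[195,130])
        for y in range(ys.min(),ys.max()+1,8): print(y+130,xs[ys==y].min()+195,xs[ys==y].max()+195)
print("wing axis at collar:",proj(c,[[.3853,-.277,.085],[.3853+.03,-.2788,.085],[.3853-.03,-.2752,.085]]))
s=cap("scene"); print(bars(s,vmax=480))
E
```

```text
pad ((478.3513488769531, 26.23798370361328), (43.62103271484375, 147.78187561035156), 85.67327117919922)
pad ((473.4992980957031, -37.28414535522461), (43.147335052490234, 148.4422607421875), 85.57067108154297)
pad ((468.9054870605469, -100.74282836914062), (42.81258010864258, 147.71885681152344), 85.48892211914062)
pad ((463.51837158203125, -164.1253204345703), (41.99887466430664, 147.0997772216797), 85.99088287353516)
[ 19  12  24  56 550] [227.49818182 168.70363636]
142 223 231
150 214 232
158 215 233
166 216 234
174 218 235
182 219 236
190 220 237
wing axis at collar: [[222.41941131 166.52646455]
 [224.84576557 194.49266189]
 [219.87491509 137.19856108]]
[(array([598.6, 350.4]), np.float32(-11.1), (23.9, 96.9), array([ 25., 128.])), (array([591.1, 257.9]), np.float32(0.8), (96.8, 23.8), array([ 25., 127.])), (array([435.2, 340.1]), np.float32(174.5), (23.6, 97.0), array([87., 23.]))]
```

```bash
python3 -m jog '1 0 40 0 0;1 0 50 0 0;1 0 60 0 0;1 0 60 0 0;1 0 60 0 0';python3 -m jog '1 0 60 0 0;1 30 60 0 0;1 30 40 0 0;1 0 0 0 0;1 0 0 0 0'; python3 - <<'E'
from h import *
def pads(c,v):
    hsv=cv2.cvtColor(c["p"],cv2.COLOR_RGB2HSV); m=cv2.inRange(hsv,(3,120,40),(18,255,255)); m[v:]=0
    C=[]
    for k in cv2.findContours(m,0,2)[0]:
        P=(ray(c,k[:,0,:],.013)[:,:2]*1000).astype(np.float32); R=cv2.minAreaRect(P)
        if 35<min(R[1])<50 and 120<max(R[1])<160: print(R); C.append(R[0])
    return np.array(C)
s=cap("scene"); C=pads(s,480)
print(bars(s,vmax=480))
w=cap("wrist","w6"); S=r.sense(); print(S["tcp_pos"],yaw(S["ee_rot"])); pads(w,300); print(bars(w,vmax=330))
E
```

```text
time_s: 26.8
tcp_pos: [0.4333, 0.0995, 0.321]
ee_rot: [[-0.998, 0.062, 0.001], [0.062, 0.998, 0.0], [-0.001, 0.0, -1.0]]
wrist_force: [1.1, -1.3, -0.0]
gripper_width: 0.998
gripper_force: 0.0
time_s: 27.42
tcp_pos: [0.4914, 0.2533, 0.3201]
ee_rot: [[-0.998, 0.062, -0.001], [0.062, 0.998, -0.001], [0.001, -0.001, -1.0]]
wrist_force: [0.0, 0.3, -0.7]
gripper_width: 1.002
gripper_force: 0.0
((479.75018310546875, 27.804824829101562), (41.66313552856445, 149.02572631835938), 85.6399917602539)
((475.197509765625, -35.75624465942383), (41.7994270324707, 148.54212951660156), 85.43975067138672)
((470.2010498046875, -99.65565490722656), (42.119415283203125, 148.71437072753906), 85.72393798828125)
((465.9291076660156, -163.64418029785156), (42.18331527709961, 148.7950439453125), 85.89285278320312)
[(array([598.5, 350.6]), np.float32(-10.7), (23.8, 97.2), array([ 26., 114.])), (array([593.2, 258. ]), np.float32(0.8), (92.7, 23.6), array([26., 41.]))]
[0.49121494 0.25287856 0.32103792] 86.42171733151174
((478.14093017578125, 27.70888900756836), (43.792476654052734, 148.1743621826172), 85.6336669921875)
((473.60809326171875, -36.08579635620117), (43.95658874511719, 148.1142120361328), 85.62539672851562)
((468.5657958984375, -99.81674194335938), (44.11687088012695, 148.44825744628906), 85.63101196289062)
((469.6844177246094, -144.82237243652344), (37.855106353759766, 152.4534912109375), 71.14665222167969)
[(array([591.8, 257.3]), np.float32(1.0), (95.1, 23.2), array([42., 67.])), (array([596.5, 348.9]), np.float32(-10.9), (26.0, 99.7), array([ 41., 159.])), (array([436.2, 342.1]), np.float32(173.1), (26.4, 94.9), array([145.,  21.])), (array([357.1, 322.7]), np.float32(-87.8), (28.8, 88.4), array([102., 146.]))]
```

View pics/w6.png

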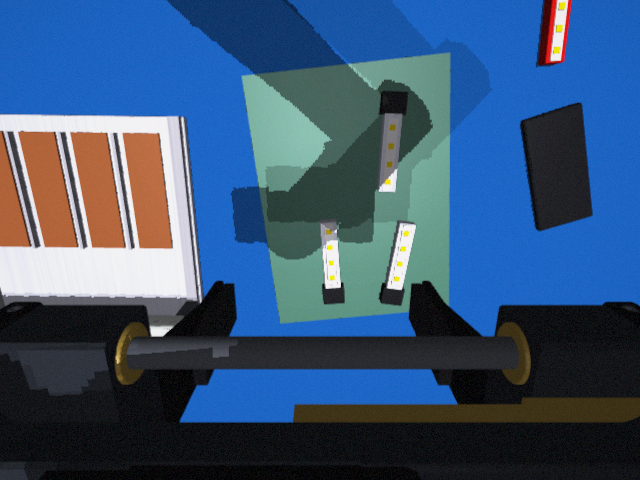

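The wrist view shows the three bars with heads at (333,295), (392,296) and (393,102), and the red bar off the mat at (555,30), which I leave alone. Both cameras agree to about 2 mm. I'll pick the bar at (592,257.5) first and take it to pad 1.

```bash
python3 -m jog '0.5 40 1.5 -20 2;0.5 40 2 -40 2.5;0.5 21 1 -55 0;0.5 0 0 -60 0;0.5 0 0 -50 0'; python3 -m jog '0.5 0 0 -40 0;0.5 0 0 -25 0;0.5 0 0 -14 0;0.5 0 0 0 0;0 0 0 0 0'; python3 -m jog '0 0 0 0 0;0 0 0 0 0;0 0 0 0 0;0 0 0 0 0'
```

```text
time_s: 28.15
tcp_pos: [0.5921, 0.257, 0.0942]
ee_rot: [[-1.0, -0.016, -0.0], [-0.016, 1.0, -0.0], [0.0, -0.0, -1.0]]
wrist_force: [0.7, 0.3, 0.0]
gripper_width: 0.537
gripper_force: 0.0
time_s: 28.78
tcp_pos: [0.5934, 0.259, 0.0183]
ee_rot: [[-1.0, -0.017, 0.003], [-0.017, 1.0, 0.002], [-0.003, 0.001, -1.0]]
wrist_force: [-0.4, -0.1, -0.2]
gripper_width: 0.447
gripper_force: 0.0
time_s: 29.28
tcp_pos: [0.5929, 0.2589, 0.0175]
ee_rot: [[-1.0, -0.018, 0.001], [-0.018, 1.0, 0.0], [-0.001, 0.0, -1.0]]
wrist_force: [-1.5, -0.3, 5.1]
gripper_width: 0.246
gripper_force: 30.0
```

```bash
python3 -m jog '0 0 0 30 0;0 0 0 50 0;0 -12 -35 40 0;0 -20 -58 0 0;0 -20 -58 0 -2.5'; python3 -m jog '0 -20 -58 0 -2.9;0 -20 -58 0 0;0 -20 -58 0 0;0 -11.4 -34 0 0;0 0 0 -25 0'; python3 -m jog '0 0 0 0 0;0 0 0 0 0'; python3 -c "
from h import *
s=r.sense();print(yaw(s['ee_rot']),s['gripper_width'])"
```

```text
time_s: 29.9
tcp_pos: [0.5394, 0.1064, 0.1364]
ee_rot: [[-1.0, 0.027, -0.0], [0.027, 1.0, 0.0], [0.0, 0.0, -1.0]]
wrist_force: [0.8, -0.7, -0.9]
gripper_width: 0.248
gripper_force: 30.0
time_s: 30.52
tcp_pos: [0.469, -0.1024, 0.1123]
ee_rot: [[-0.997, 0.081, 0.004], [0.081, 0.997, 0.0], [-0.004, 0.001, -1.0]]
wrist_force: [0.7, 0.3, -2.0]
gripper_width: 0.247
gripper_force: 30.0
time_s: 30.78
tcp_pos: [0.4695, -0.1001, 0.1118]
ee_rot: [[-0.997, 0.076, 0.0], [0.076, 0.997, -0.0], [-0.0, -0.0, -1.0]]
wrist_force: [0.1, -0.5, -0.7]
gripper_width: 0.244
gripper_force: 30.0
85.62983912949524 0.2437955679215199
```

```bash
python3 -m jog '0 0 0 -40 0;0 0 0 -25 0;0 0 0 -12 0;0 0 0 -4.5 0;0 0 0 0 0'; python3 -m jog '0 0 0 0 0;0.38 0 0 0 0;0.38 0 0 0 0;0.38 0 0 0 0;0.38 0 0 10 0'; python3 -m jog '0.38 0 0 60 0;0.38 0 0 60 0;0.5 0 0 60 0;0.5 0 0 60 0;0.5 0 0 20 0'; python3 -m jog '1 0 60 0 0;1 0 60 0 0;1 0 60 0 0;1 0 60 0 0;1 0 60 0 0'; python3 -m jog '1 20 55 0 0;1 0 0 0 0;1 0 0 0 0'; python3 - <<'E'
from h import *
w=cap("wrist","w7"); S=r.sense(); print(S["tcp_pos"],yaw(S["ee_rot"])); print(*bars(w,vmax=330),sep="\n"); print("on pads",*bars(w,zt=.029,vmax=330),sep="\n")
s=cap("scene","s7"); print(*bars(s,vmax=480),sep="\n"); print("on pads",*bars(s,zt=.029,vmax=480),sep="\n")
E
```

```text
time_s: 31.4
tcp_pos: [0.4702, -0.1001, 0.0309]
ee_rot: [[-0.997, 0.076, 0.002], [0.076, 0.997, 0.0], [-0.002, 0.0, -1.0]]
wrist_force: [-0.2, 0.4, 0.0]
gripper_width: 0.246
gripper_force: 30.0
time_s: 32.02
tcp_pos: [0.4685, -0.1005, 0.0399]
ee_rot: [[-0.997, 0.077, -0.002], [0.077, 0.997, -0.0], [0.002, -0.0, -1.0]]
wrist_force: [0.3, 0.2, -0.1]
gripper_width: 0.379
gripper_force: 0.0
time_s: 32.65
tcp_pos: [0.4702, -0.1006, 0.3054]
ee_rot: [[-0.997, 0.077, 0.009], [0.077, 0.997, 0.0], [-0.009, 0.001, -1.0]]
wrist_force: [-0.4, -0.9, -0.3]
gripper_width: 0.498
gripper_force: 0.0
time_s: 33.28
tcp_pos: [0.4685, 0.2014, 0.3011]
ee_rot: [[-0.997, 0.077, 0.001], [0.077, 0.997, 0.001], [-0.001, 0.001, -1.0]]
wrist_force: [1.6, 0.2, 0.6]
gripper_width: 0.959
gripper_force: 0.0
time_s: 33.65
tcp_pos: [0.4888, 0.2544, 0.3002]
ee_rot: [[-0.997, 0.077, -0.0], [0.077, 0.997, -0.0], [0.0, -0.001, -1.0]]
wrist_force: [0.1, 0.3, -0.6]
gripper_width: 1.003
gripper_force: 0.0
[0.48878032 0.2538884  0.30043291] 85.56525085786775
(array([596.7, 350. ]), np.float32(-11.3), (23.0, 100.0), array([ 41., 164.]))
(array([402.3, 351.5]), np.float32(173.4), (22.7, 96.5), array([147.,  52.]))
on pads
(array([591.4, 347.3]), np.float32(-11.3), (22.3, 97.0), array([ 42., 149.]))
(array([402. , 348.9]), np.float32(173.4), (22.0, 93.6), array([149.,  54.]))
(array([598.5, 350.5]), np.float32(-11.0), (23.9, 97.2), array([ 26., 117.]))
on pads
(array([607.5, 349.3]), np.float32(-11.0), (23.6, 96.0), array([ 26., 120.]))
```

```bash
python3 -m jog '0.5 36 32 -20 -3;0.5 36 32 -30 -3.7;0.5 36.7 32.4 -30 0;0.5 0 0 -60 0;0.5 0 0 -60 0'; python3 -m jog '0.5 0 0 -40 0;0.5 0 0 -28 0;0.5 0 0 -15 0;0.5 0 0 0 0;0 0 0 0 0'; python3 -m jog '0 0 0 0 0;0 0 0 0 0;0 0 0 0 0;0 0 0 0 0;0 0 0 50 0'; python3 -m jog '0 0 0 55 0;0 0 0 0 0';python3 -c "
from h import *
s=r.sense();print(yaw(s['ee_rot']),s['gripper_width'],s['tcp_pos'],np.array([474.4,-36.3])-np.array(s['tcp_pos'][:2])*1000)"
```

```text
time_s: 34.38
tcp_pos: [0.5985, 0.3501, 0.0991]
ee_rot: [[-0.981, 0.194, 0.001], [0.194, 0.981, 0.001], [-0.001, 0.001, -1.0]]
wrist_force: [0.4, 0.2, 0.0]
gripper_width: 0.542
gripper_force: 0.0
time_s: 35.0
tcp_pos: [0.5988, 0.3515, 0.019]
ee_rot: [[-0.981, 0.193, 0.003], [0.193, 0.981, 0.002], [-0.002, 0.002, -1.0]]
wrist_force: [-1.1, 0.5, -0.1]
gripper_width: 0.452
gripper_force: 0.0
time_s: 35.62
tcp_pos: [0.5947, 0.3487, 0.062]
ee_rot: [[-0.981, 0.194, -0.01], [0.194, 0.981, -0.007], [0.008, -0.009, -1.0]]
wrist_force: [0.7, 0.3, -0.9]
gripper_width: 0.245
gripper_force: 30.0
time_s: 35.88
tcp_pos: [0.6003, 0.3529, 0.1276]
ee_rot: [[-0.981, 0.192, 0.009], [0.192, 0.981, 0.007], [-0.007, 0.008, -1.0]]
wrist_force: [-0.2, -0.5, -0.8]
gripper_width: 0.245
gripper_force: 30.0
78.92639598239735 0.2454000861670171 [0.60032526 0.35294208 0.12757816] [-125.9252631  -389.24208141]
```

```bash
python3 -c "
import cv2
a=cv2.imread('pics/s7.png')[190:360,180:480]
cv2.imwrite('pics/s7c.png',cv2.resize(a,(800,453),interpolation=cv2.INTER_CUBIC))"
```

```text
(no output)
```

View pics/s7c.png

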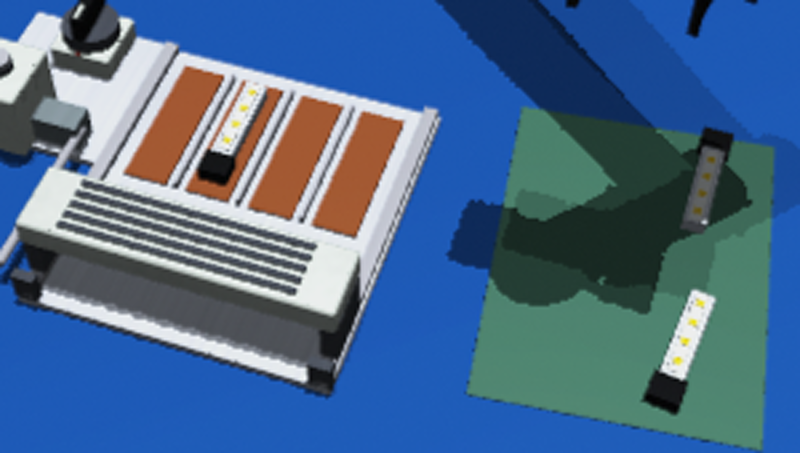

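The crop shows the first bar lying straight on pad 1, head towards the lamp. The far bar on the mat was knocked and now has its head at crop (715,138). Next I place the second bar on pad 2.

```bash
python3 -m jog '0 -18 -56 0 0;0 -18 -56 0 0;0 -18 -56 0 0;0 -18 -56 0 3;0 -18 -56 0 3.7'; python3 -m jog '0 -18 -56 0 0;0 -16 -51 0 0;0 0 0 0 0;0 0 0 0 0'; python3 -c "
from h import *
s=r.sense();print(yaw(s['ee_rot']),s['gripper_width'],np.array([474.4,-36.3])-np.array(s['tcp_pos'][:2])*1000,s['tcp_pos'][2])"
```

```text
time_s: 36.5
tcp_pos: [0.506, 0.0691, 0.1207]
ee_rot: [[-0.997, 0.075, -0.002], [0.075, 0.997, -0.001], [0.002, -0.001, -1.0]]
wrist_force: [0.3, -0.2, -0.8]
gripper_width: 0.25
gripper_force: 30.0
time_s: 37.0
tcp_pos: [0.4736, -0.0361, 0.1214]
ee_rot: [[-0.997, 0.078, -0.001], [0.078, 0.997, 0.0], [0.001, -0.0, -1.0]]
wrist_force: [0.7, 0.2, -0.9]
gripper_width: 0.243
gripper_force: 30.0
85.54210924060631 0.24333504229158767 [ 0.82680139 -0.22899258] 0.12141384491075613
```

```bash
python3 -m jog '0 0.5 0 -50 0;0 0 0 -25 0;0 0 0 -12 0;0 0 0 -3.5 0;0 0 0 0 0'; python3 -m jog '0 0 0 0 0;0.38 0 0 0 0;0.38 0 0 0 0;0.38 0 0 0 0;0.38 0 0 10 0'; python3 -m jog '0.38 0 0 60 0;0.38 0 0 60 0;0.5 0 0 60 0;0.5 0 0 60 0;0.5 0 0 20 0'; python3 -m jog '1 -15 60 0 0;1 -15 60 0 0;1 -15 60 0 0;1 -15 60 0 0;1 0 50 0 0';python3 -m jog '1 0 0 0 0;1 0 0 0 0'; python3 - <<'E'
from h import *
w=cap("wrist","w8"); S=r.sense(); print(S["tcp_pos"],yaw(S["ee_rot"])); print(*bars(w,vmax=330),sep="\n")
cap("scene","s8")
E
```

```text
time_s: 37.62
tcp_pos: [0.4751, -0.0355, 0.0321]
ee_rot: [[-0.997, 0.076, 0.002], [0.076, 0.997, 0.0], [-0.002, 0.0, -1.0]]
wrist_force: [0.5, -0.8, -1.2]
gripper_width: 0.245
gripper_force: 30.0
time_s: 38.25
tcp_pos: [0.4738, -0.0361, 0.0414]
ee_rot: [[-0.997, 0.077, -0.002], [0.077, 0.997, -0.0], [0.002, -0.001, -1.0]]
wrist_force: [0.4, -0.2, -0.2]
gripper_width: 0.379
gripper_force: 0.0
time_s: 38.88
tcp_pos: [0.4754, -0.036, 0.3069]
ee_rot: [[-0.997, 0.077, 0.009], [0.077, 0.997, 0.001], [-0.009, 0.002, -1.0]]
wrist_force: [-0.0, -0.9, -1.3]
gripper_width: 0.497
gripper_force: 0.0
time_s: 39.5
tcp_pos: [0.413, 0.2558, 0.3028]
ee_rot: [[-0.997, 0.075, 0.001], [0.075, 0.997, 0.001], [-0.001, 0.001, -1.0]]
wrist_force: [1.2, -0.2, -0.1]
gripper_width: 0.96
gripper_force: 0.0
time_s: 39.75
tcp_pos: [0.414, 0.2537, 0.3018]
ee_rot: [[-0.997, 0.077, -0.0], [0.077, 0.997, -0.0], [0.0, -0.0, -1.0]]
wrist_force: [0.6, -0.2, 0.1]
gripper_width: 0.998
gripper_force: 0.0
[0.41415719 0.25326708 0.30185918] 85.55783348451008
(array([399.7, 350.7]), np.float32(174.3), (29.9, 96.4), array([213.,  38.]))
```

```bash
python3 -m jog '0.6 -7 50 0 10.5;0.6 -6 47.8 0 10.5;0.6 0 0 0 10.5;0.6 0 0 0 10.5;0.6 0 0 0 10.5'; python3 -m jog '0.6 0 0 0 10.5;0.6 0 0 0 10.5;0.6 0 0 0 10.5;0.6 0 0 0 10.5;0.6 0 0 0 10.5';python3 -m jog '0.6 0 0 0 10.5;0.6 0 0 0 10.5;0.6 0 0 0 10.5;0.6 0 0 0 10.5;0.6 0 0 0 10.5';python3 -m jog '0.6 0 0 0 10.5;0.6 0 0 -60 10;0.6 0 0 0 0;0.6 0 0 0 0';python3 - <<'E'
from h import *
w=cap("wrist","w9"); S=r.sense(); print(S["tcp_pos"],yaw(S["ee_rot"]),S["joints"]); print(*bars(w,vmax=480),sep="\n"); print(*bars(cap("scene"),vmax=480),sep="\n")
E
```

```text
time_s: 40.48
tcp_pos: [0.4017, 0.3507, 0.3018]
ee_rot: [[-0.665, -0.747, 0.0], [-0.747, 0.665, 0.0], [-0.0, -0.0, -1.0]]
wrist_force: [0.5, -0.6, -0.1]
gripper_width: 0.618
gripper_force: 0.0
time_s: 41.1
tcp_pos: [0.4018, 0.3505, 0.3019]
ee_rot: [[0.188, -0.982, 0.0], [-0.982, -0.188, 0.0], [-0.0, -0.0, -1.0]]
wrist_force: [0.3, 0.4, -0.1]
gripper_width: 0.603
gripper_force: 0.0
time_s: 41.72
tcp_pos: [0.4018, 0.3505, 0.3019]
ee_rot: [[0.894, -0.449, 0.0], [-0.449, -0.894, 0.0], [0.0, -0.0, -1.0]]
wrist_force: [0.4, 0.7, -0.1]
gripper_width: 0.6
gripper_force: 0.0
time_s: 42.22
tcp_pos: [0.4027, 0.3521, 0.2438]
ee_rot: [[0.993, -0.115, 0.003], [-0.115, -0.993, 0.002], [0.003, -0.002, -1.0]]
wrist_force: [-0.1, 0.7, 0.7]
gripper_width: 0.6
gripper_force: 0.0
[0.40274996 0.352584   0.24434717] -96.54235263162472 [ 58.61217833  12.57255725 -11.09912731   0.07910087 -66.06205764
  24.81321488]
```

```bash
python3 -m jog '0.5 -1 0 -60 0;0.5 0 0 -60 0;0.5 0 0 -50 0;0.5 0 0 -35 0;0.5 0 0 -19 0'; python3 -m jog '0.5 0 0 0 0;0.5 0 0 0 0;0 0 0 0 0;0 0 0 0 0;0 0 0 0 0'; python3 -m jog '0 0 0 0 0;0 0 0 0 0;0 0 0 50 0;0 0 0 55 0;0 0 0 0 0'; python3 -c "
from h import *
s=r.sense();print(yaw(s['ee_rot']),s['gripper_width'],s['tcp_pos'],s['joints'],np.array([479,27.3])-np.array(s['tcp_pos'][:2])*1000)"
```

```text
time_s: 42.95
tcp_pos: [0.401, 0.3527, 0.0172]
ee_rot: [[0.994, -0.113, 0.001], [-0.113, -0.994, 0.0], [0.001, -0.001, -1.0]]
wrist_force: [0.1, -0.3, 0.5]
gripper_width: 0.502
gripper_force: 0.0
time_s: 43.58
tcp_pos: [0.4004, 0.352, 0.0181]
ee_rot: [[0.994, -0.112, 0.0], [-0.112, -0.994, 0.001], [0.0, -0.001, -1.0]]
wrist_force: [0.0, -1.1, 4.1]
gripper_width: 0.249
gripper_force: 30.5
time_s: 44.2
tcp_pos: [0.4021, 0.3543, 0.1267]
ee_rot: [[0.994, -0.111, 0.006], [-0.111, -0.994, 0.008], [0.005, -0.009, -1.0]]
wrist_force: [-0.0, 0.1, -2.3]
gripper_width: 0.246
gripper_force: 30.0
-96.38344965742576 0.2460061041331737 [0.40208831 0.35430435 0.1267352 ] [ 5.87575845e+01  1.90078930e+01 -2.07273677e+01  5.39345684e-02
 -4.96849082e+01  2.48230307e+01] [  76.91168791 -327.00435084]
```

```bash
python3 -m jog '0 0 0 30 -10.5;0 0 0 0 -10.5;0 0 0 0 -10.5;0 0 0 0 -10.5;0 0 0 0 -10.5'; python3 -m jog '0 0 0 0 -10.5;0 0 0 0 -10.5;0 0 0 0 -10.5;0 0 0 0 -10.5;0 0 0 0 -10.5';python3 -m jog '0 10 -40 0 -10.5;0 12 -50 0 -10.5;0 12 -50 0 -10.5;0 12 -50 0 -10.5;0 12 -50 0 -10.5';python3 -m jog '0 10 -45 0 -10.5;0 9 -40 0 -10;0 0 0 0 0;0 0 0 0 0;0 0 0 0 0';python3 -c "
from h import *
s=r.sense();print(yaw(s['ee_rot']),s['gripper_width'],s['tcp_pos'],np.array([479,27.3])-np.array(s['tcp_pos'][:2])*1000)"
```

```text
time_s: 44.82
tcp_pos: [0.3996, 0.351, 0.1507]
ee_rot: [[0.511, -0.86, -0.002], [-0.86, -0.511, -0.002], [0.001, 0.003, -1.0]]
wrist_force: [-0.6, 0.2, -1.9]
gripper_width: 0.244
gripper_force: 30.0
time_s: 45.45
tcp_pos: [0.3996, 0.351, 0.1506]
ee_rot: [[-0.371, -0.928, -0.002], [-0.928, 0.371, -0.002], [0.003, 0.001, -1.0]]
wrist_force: [1.3, 0.8, -1.1]
gripper_width: 0.249
gripper_force: 30.0
time_s: 46.08
tcp_pos: [0.4575, 0.1099, 0.1511]
ee_rot: [[-0.963, -0.271, -0.003], [-0.271, 0.963, -0.001], [0.003, -0.0, -1.0]]
wrist_force: [0.3, -1.0, -1.2]
gripper_width: 0.248
gripper_force: 30.0
time_s: 46.7
tcp_pos: [0.477, 0.0275, 0.1521]
ee_rot: [[-0.997, 0.075, -0.001], [0.075, 0.997, -0.0], [0.001, -0.0, -1.0]]
wrist_force: [-0.2, -0.5, -0.7]
gripper_width: 0.246
gripper_force: 30.0
85.67740536170547 0.24578413905001217 [0.47696842 0.0275119  0.15205909] [ 2.03158414 -0.21190255]
```

```bash
python3 -m jog '0 2 0 -40 0;0 0 0 -40 0;0 0 0 -25 0;0 0 0 -12 0;0 0 0 -4 0'; python3 -m jog '0 0 0 0 0;0.38 0 0 0 0;0.38 0 0 0 0;0.38 0 0 0 0;0.38 0 0 10 0'; python3 -m jog '0.38 0 0 60 0;0.38 0 0 60 0;0.5 0 0 60 0;0.5 -25 -30 50 0;0.5 -20 -40 0 0'; python3 -m jog '1 0 -30 0 0;1 0 0 0 0;1 0 0 0 0'; python3 - <<'E'
from h import *
w=cap("wrist","w10"); print(r.sense()["tcp_pos"]); ex=np.array([np.cos(np.radians(-4.4)),np.sin(np.radians(-4.4))])
pads=np.array([[465,-164],[469.5,-100],[474.4,-36.3],[479,27.3]])
hsv=cv2.cvtColor(w["p"],cv2.COLOR_RGB2HSV)
print(*bars(w,zt=.029,vmax=320),sep="\n")
s=cap("scene","s10"); print(*bars(s,zt=.029,vmax=480),sep="\n")
cv2.imwrite("pics/f.png",np.vstack([cv2.resize(cv2.cvtColor(w["p"],cv2.COLOR_RGB2BGR)[80:320,120:560],(616,336)),cv2.resize(cv2.cvtColor(s["p"],cv2.COLOR_RGB2BGR)[190:345,150:480],(616,260))]))
E
```

```text
time_s: 47.32
tcp_pos: [0.4794, 0.0274, 0.0313]
ee_rot: [[-0.997, 0.076, -0.0], [0.076, 0.997, -0.0], [0.0, -0.0, -1.0]]
wrist_force: [0.2, 0.2, -1.0]
gripper_width: 0.25
gripper_force: 30.0
time_s: 47.95
tcp_pos: [0.4788, 0.0266, 0.0416]
ee_rot: [[-0.997, 0.077, -0.001], [0.077, 0.997, -0.001], [0.001, -0.001, -1.0]]
wrist_force: [-0.2, 0.1, -0.3]
gripper_width: 0.378
gripper_force: 0.0
time_s: 48.58
tcp_pos: [0.4361, -0.0429, 0.276]
ee_rot: [[-0.997, 0.074, 0.011], [0.074, 0.997, 0.002], [-0.011, 0.003, -1.0]]
wrist_force: [0.4, -0.5, -1.2]
gripper_width: 0.495
gripper_force: 0.0
time_s: 48.95
tcp_pos: [0.4346, -0.0726, 0.2711]
ee_rot: [[-0.997, 0.077, 0.001], [0.077, 0.997, 0.0], [-0.0, 0.0, -1.0]]
wrist_force: [-0.1, -0.2, -0.2]
gripper_width: 0.755
gripper_force: 0.0
[ 0.43472947 -0.07230301  0.27099835]
```

View pics/f.png

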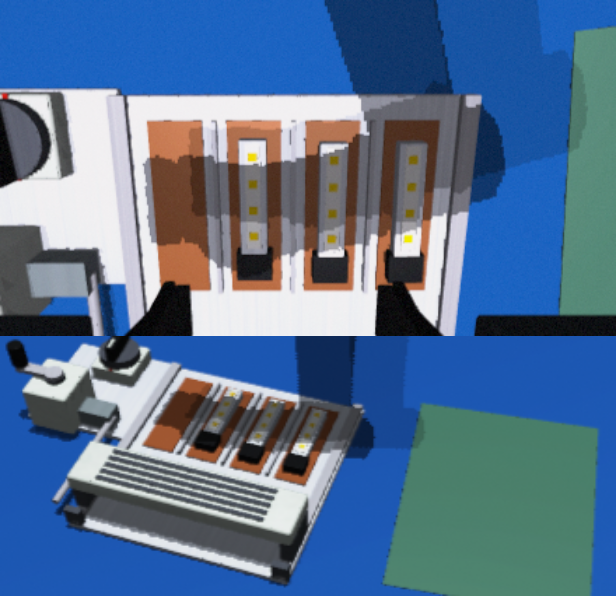

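All three bars lie straight on pads 1–3, heads towards the parked lamp, and the mat is empty. One numeric check of the centring follows.

```bash
python3 - <<'E'
from h import *
w=cap("wrist"); hsv=cv2.cvtColor(w["p"],cv2.COLOR_RGB2HSV)
o=cv2.inRange(hsv,(3,110,25),(18,255,255)); o[300:]=0
t=np.radians(-4.4); ex=np.array([np.cos(t),np.sin(t)]); ey=np.array([-ex[1],ex[0]])
for k in cv2.findContours(cv2.morphologyEx(o,cv2.MORPH_CLOSE,np.ones((3,3))),0,2)[0]:
    if cv2.contourArea(k)<2000: continue
    h=cv2.convexHull(k); R=cv2.minAreaRect((ray(w,h[:,0,:],.013)[:,:2]*1000).astype(np.float32)); pc=np.array(R[0])
    m=np.zeros_like(o); cv2.drawContours(m,[h],-1,255,-1); m=cv2.erode(m,np.ones((5,5)))
    n,l,st,ce=cv2.connectedComponentsWithStats(((m>0)&(o==0)).astype(np.uint8))
    if n<2: print("pad empty",pc,R[1]);continue
    i=1+st[1:,4].argmax()
    ys,xs=np.where(l==i); P=ray(w,np.c_[xs,ys],.029)[:,:2]*1000-pc
    a=P@ex;b=P@ey
    hd=a>a.max()-20; body=(a<a.max()-35)
    q=np.polyfit(a[body],b[body],1)
    print("pad",pc.round(1),np.round(R[1]),"bar x range",a.min().round(1),a.max().round(1),"body y",np.percentile(b[body],[1,99]).round(1),"head y",np.percentile(b[hd],[1,99]).round(1),"yaw rel",np.degrees(np.arctan(q[0])).round(1))
E
```

```text
pad [472.9 -36.8] [ 43. 148.] bar x range -59.5 59.9 body y [-11.8  11.3] head y [-14.5  14.1] yaw rel -0.1
pad [ 468.  -100.9] [ 43. 148.] bar x range -62.8 57.3 body y [-11.4  11.5] head y [-14.3  14.2] yaw rel -0.2
pad empty [ 463.11627197 -163.93675232] (43.39058303833008, 148.02606201171875)
```

```bash
python3 - <<'E'
from h import *
w=cap("wrist"); hsv=cv2.cvtColor(w["p"],cv2.COLOR_RGB2HSV)
o=cv2.inRange(hsv,(3,110,25),(18,255,255))
t=np.radians(-4.4); ex=np.array([np.cos(t),np.sin(t)]); ey=np.array([-ex[1],ex[0]])
yy,xx=np.mgrid[100:300,300:560]; uv=np.c_[xx.ravel(),yy.ravel()]
G=ray(w,uv,.029)[:,:2]*1000
for pc in([468,-100.9],[472.9,-36.8],[477.7,26.9]):
    a=(G-pc)@ex;b=(G-pc)@ey
    no=o[uv[:,1],uv[:,0]]==0
    s=a[no&(abs(b)<6)&(abs(a)<66)];y=b[no&(abs(a+20)<15)&(abs(b)<17)];print(s.min().round(1),s.max().round(1),y.min().round(1),y.max().round(1))
E
```

```text
-62.9 57.2 -0.1 11.6
-59.6 59.8 -12.2 11.5
-60.6 65.1 -15.4 17.0
```

```bash
python3 -c "
from station import r
print(r.finish_job())"
```

```text
the job is handed in; nothing more can be done
None
```

The job is handed in: the lamp is parked against its stop, the collar is locked fully home, and the three bars that were there lie centred on pads 1–3 with heads towards the lamp (pad 1's bar is about 3 mm short of centre; pad 3's I could confirm clearly only at its tail end).

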